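# Find the rocking corner of the weighing slab and shim it

### The arm

A 7-joint arm with a two-finger parallel gripper is mounted at the origin on the work surface. World frame = base frame: x ahead of the robot, y to its left, z up, the work surface at z = 0. Lengths are in m, angles in rad, forces in N, time in s.
With the tool pointing down it reaches from about 0.35 to 0.9 m from the base axis. Payload 8.1 kg.
Tool frame: the origin (TCP) lies at the very end of the fingers, on their centre line; the grasp point (between the pads) lies 19 mm behind it (arm.tcp_to_grasp is the distance from the TCP to the grasp point, in m); z points along the fingers, y is the line along which they close (so a half turn about z gives the same grasp; the last joint's range is limited). The gripper opens to 92 mm and grips with 3 to 60 N. Pads are 19 mm wide; open, the fingers measure 130 mm over their backs; the gripper's body (75 mm by 190 mm) begins 47 mm behind the grasp point.
Start: joints at [1.201, 0.434, 0.025, 1.573, -0.012, 1.134, -0.075], TCP at [0.165, -0.603, 0.2] pointing down, gripper open.
Joint ranges: [-2.62, 2.62], [-0.44, 2.09], [-1.27, 1.32], [0.08, 2.57], [-1.32, 4.46], [0.12, 2], [-2.74, 2.74]. Speed limits (rad/s): [2.22, 2.22, 3.01, 3.01, 3.14, 3.14, 3.14].

### API

Orientations are given as a rotation vector (axis times angle).
In Python, from cell import arm gives the robot as it stands.
- The arm moves only by the shell command python3 nudge.py 'ROWS' [FORCE]. ROWS is a JSON list of rows, 1 to 10 of them, each of 5 numbers: dx, dy, dz in shares of the most that a row can go, 1 being 50 mm, then a turn about the tool's z in rad, then the opening from 0.0 (shut) to 1.0 (fully open); each row shifts and turns the commanded pose from where the row before left it, along the tool's axes as they then stand; what a row does not reach is not made up. A row lasts 1/10 s, in which the tool goes at most 0.05 m and 0.15 rad, less where a joint would pass 70% of its speed; a pose out of reach is approached as far as the arm can. The fingers move at their own pace and stop on an object; FORCE is the grip in N (left out, the last holds). Time passes only in rows, so rows that do not move let the fingers close. It prints the time, the measured TCP pose, the force, the opening and the grip force at its end. Input that does not fit is refused with a message, and nothing moves.
- arm.observe(): the state, without advancing time (a new reading comes with each control period).
- arm.get_image(name): name is "side" or "top"; returns a dict with "image" (400x640x3 uint8, blue, green, red), "fx", "fy", "cx", "cy" (pixels), "distortion" ([k1, k2, p1, p2, k3] as OpenCV has them; the pictures are not rectified), "cam_to_world" (4x4, takes a point from camera to world coordinates). Camera axes: x right, y down, z forward; pixel columns grow to the right and rows downward; lengths in m; the calibration is good to about 2 mm. A picture is of the moment at which its call begins. There is no depth.
- arm.sign_off(): hands the job in; it is judged then, once.
The state is a dict: "clock": time; "joints": joint angles; "dq": joint speeds; "joint_efforts": joint torques, N m; "position": TCP position; "ee_rot": TCP orientation; "force": force on the tool from outside, world axes, zero at the start; "ft_torque": the same for the moment, N m; "width": opening from 0.0 (shut) to 1.0 (fully open); "gripper_force": force on a finger pad.
Only numpy, scipy, OpenCV 4.12 (cv2) and the standard library are available. Lean on these libraries where they do the work, as an engineer would, in place of code of your own. Each camera call takes 0.05 s, during which the arm holds its last target. There are 200 camera calls.

### The job

The stone weighing slab must stand firm before the balance goes back on it, but one of its corners rocks. Press down on the corners with a fingertip until you find the one that gives, then push that corner's shim fully home under the slab and press the same corner once more so that it bears firmly on the shim. Leave the other three shims where they lie, lift nothing, keep the slab in its place, leave the weight standing and the bottles alone, and finish clear.

Things in the scene. Friction and masses are not known exactly. Their poses are not given: they have to be found in the camera images.
- slab: Grey stone slab, 180 (its x) by 240 (its y) by 25 mm, 2.9 kg, loose on four hidden mounts (dome-topped, 14 mm high, 20 across), one under each corner. Origin: centre of the underside, 14 mm above the bench (top face at 39 mm); x away from the robot, z up. Three corners are firm. The fourth, alike to the eye, gives: 3.5 N starts it down, 5 N takes it 6 mm down; let go, it rises again.
- corner_1 (a point): Point on the slab's top face right above the mount of its near left corner, 27 mm in from both edges: where to press. Near/far is the slab's -x/+x, left/right its +y/-y. With its shim home, a corner that gives sinks only 1.5 mm and then bears on the shim (from 4 N of push).
- corner_2 (a point): Point on the slab's top face right above the mount of its far left corner, 27 mm in from both edges: where to press. Near/far is the slab's -x/+x, left/right its +y/-y. With its shim home, a corner that gives sinks only 1.5 mm and then bears on the shim (from 4 N of push).
- corner_3 (a point): Point on the slab's top face right above the mount of its near right corner, 27 mm in from both edges: where to press. Near/far is the slab's -x/+x, left/right its +y/-y. With its shim home, a corner that gives sinks only 1.5 mm and then bears on the shim (from 4 N of push).
- corner_4 (a point): Point on the slab's top face right above the mount of its far right corner, 27 mm in from both edges: where to press. Near/far is the slab's -x/+x, left/right its +y/-y. With its shim home, a corner that gives sinks only 1.5 mm and then bears on the shim (from 4 N of push).
- shim_1: White U-shaped shim of the near left corner, loose on the bench outside the slab's left edge: 30 g, 44 mm wide, 12.5 thick, slot 26 wide. +x: its open end, the way to push. From the origin (on the underside; below corner_1 when home, after 38 to 49 mm of push): leg ends x +7 mm, slot end -10 (meets the mount), outer face of the 26 mm high thumb lip -41.
- shim_2: White U-shaped shim of the far left corner, loose on the bench outside the slab's left edge: 30 g, 44 mm wide, 12.5 thick, slot 26 wide. +x: its open end, the way to push. From the origin (on the underside; below corner_2 when home, after 38 to 49 mm of push): leg ends x +7 mm, slot end -10 (meets the mount), outer face of the 26 mm high thumb lip -41.
- shim_3: White U-shaped shim of the near right corner, loose on the bench outside the slab's right edge: 30 g, 44 mm wide, 12.5 thick, slot 26 wide. +x: its open end, the way to push. From the origin (on the underside; below corner_3 when home, after 38 to 49 mm of push): leg ends x +7 mm, slot end -10 (meets the mount), outer face of the 26 mm high thumb lip -41.
- shim_4: White U-shaped shim of the far right corner, loose on the bench outside the slab's right edge: 30 g, 44 mm wide, 12.5 thick, slot 26 wide. +x: its open end, the way to push. From the origin (on the underside; below corner_4 when home, after 38 to 49 mm of push): leg ends x +7 mm, slot end -10 (meets the mount), outer face of the 26 mm high thumb lip -41.
- weight: Steel 200 g calibration weight, 32 mm across and 48 mm high, standing near the middle of the slab. Origin: centre of its underside. To be left standing.
- bottle_a: White capped tablet bottle, 42 mm across and 75 mm high, standing on the bench beyond the slab. Origin: centre of its underside. To be left alone.
- bottle_b: White capped tablet bottle, 42 mm across and 75 mm high, standing on the bench between the robot and the slab. Origin: centre of its underside. To be left alone.

How it is judged:
On the way, in this order (a step that is already met when the one before it is completed fails the run):
1. a finger presses the rocking corner down: the slab tips by more than 0.025 rad (2.5 mm at the corner) (angle between slab's own z axis and vertical above 0.025 rad and contact force between the fingers and slab above 1 N), for 0.05 s.
2. one shim is home (its origin within 7 mm of the point below its corner), the others are out, the slab is level again and not touched (((horizontal distance between shim_1 and corner_1 below 0.007 m and horizontal distance between shim_2 and corner_2 above 0.03 m and horizontal distance between shim_3 and corner_3 above 0.03 m and horizontal distance between shim_4 and corner_4 above 0.03 m) or (horizontal distance between shim_2 and corner_2 below 0.007 m and horizontal distance between shim_1 and corner_1 above 0.03 m and horizontal distance between shim_3 and corner_3 above 0.03 m and horizontal distance between shim_4 and corner_4 above 0.03 m) or (horizontal distance between shim_3 and corner_3 below 0.007 m and horizontal distance between shim_1 and corner_1 above 0.03 m and horizontal distance between shim_2 and corner_2 above 0.03 m and horizontal distance between shim_4 and corner_4 above 0.03 m) or (horizontal distance between shim_4 and corner_4 below 0.007 m and horizontal distance between shim_1 and corner_1 above 0.03 m and horizontal distance between shim_2 and corner_2 above 0.03 m and horizontal distance between shim_3 and corner_3 above 0.03 m)) and angle between slab's own z axis and vertical below 0.02 rad and contact force between the fingers and slab below 0.2 N), for 0.1 s.
3. a finger presses on the slab with more than 3 N, above the shim that is home (within 45 mm of its corner point), and the slab bears on that shim with more than 1 N, tipping less than 0.025 rad (contact force between the fingers and slab above 3 N and angle between slab's own z axis and vertical below 0.025 rad and ((horizontal distance between shim_1 and corner_1 below 0.007 m and contact force between shim_1 and slab above 1 N and horizontal distance between the grasp point and corner_1 below 0.045 m) or (horizontal distance between shim_2 and corner_2 below 0.007 m and contact force between shim_2 and slab above 1 N and horizontal distance between the grasp point and corner_2 below 0.045 m) or (horizontal distance between shim_3 and corner_3 below 0.007 m and contact force between shim_3 and slab above 1 N and horizontal distance between the grasp point and corner_3 below 0.045 m) or (horizontal distance between shim_4 and corner_4 below 0.007 m and contact force between shim_4 and slab above 1 N and horizontal distance between the grasp point and corner_4 below 0.045 m))), for 0.15 s.
At the end, for the whole second after the job is handed in: The rocking corner's shim is home (its origin within 7 mm, seen from above, of its corner point), the other three are still out (more than 30 mm from theirs), the slab lies level (within 0.02 rad) and at rest, the weight stands upright (((horizontal distance between shim_1 and corner_1 below 0.007 m and horizontal distance between shim_2 and corner_2 above 0.03 m and horizontal distance between shim_3 and corner_3 above 0.03 m and horizontal distance between shim_4 and corner_4 above 0.03 m) or (horizontal distance between shim_2 and corner_2 below 0.007 m and horizontal distance between shim_1 and corner_1 above 0.03 m and horizontal distance between shim_3 and corner_3 above 0.03 m and horizontal distance between shim_4 and corner_4 above 0.03 m) or (horizontal distance between shim_3 and corner_3 below 0.007 m and horizontal distance between shim_1 and corner_1 above 0.03 m and horizontal distance between shim_2 and corner_2 above 0.03 m and horizontal distance between shim_4 and corner_4 above 0.03 m) or (horizontal distance between shim_4 and corner_4 below 0.007 m and horizontal distance between shim_1 and corner_1 above 0.03 m and horizontal distance between shim_2 and corner_2 above 0.03 m and horizontal distance between shim_3 and corner_3 above 0.03 m)) and angle between slab's own z axis and vertical below 0.02 rad and linear speed of each of slab, shim_1, shim_2, shim_3, shim_4 below 0.01 m/s and angle between weight's own z axis and vertical below 0.1 rad); the robot touches nothing.
It fails at once if a second shim is pushed: two shims have both moved more than 8 mm (distance of each of shim_1, shim_2 from where it was at the start of the episode above 0.008 m or distance of each of shim_1, shim_3 from where it was at the start of the episode above 0.008 m or distance of each of shim_1, shim_4 from where it was at the start of the episode above 0.008 m or distance of each of shim_2, shim_3 from where it was at the start of the episode above 0.008 m or distance of each of shim_2, shim_4 from where it was at the start of the episode above 0.008 m or distance of each of shim_3, shim_4 from where it was at the start of the episode above 0.008 m).
It fails at once if a shim is lifted (more than 8 mm off the bench) or tipped up (more than 0.3 rad) (height (world z) of any of shim_1, shim_2, shim_3, shim_4 above 0.008 m or angle between any of shim_1, shim_2, shim_3, shim_4's own z axis and vertical above 0.3 rad).
It fails at once if the slab is lifted (more than 8 mm), shoved (more than 12 mm) or tipped (more than 0.12 rad) (height (world z) of slab above 0.022 m or distance of slab from where it was at the start of the episode above 0.012 m or angle between slab's own z axis and vertical above 0.12 rad).
It fails at once if the weight or a bottle is moved (more than 12 mm) or tipped (more than 0.3 rad) (distance of any of weight, bottle_a, bottle_b from where it was at the start of the episode above 0.012 m or angle between any of weight, bottle_a, bottle_b's own z axis and vertical above 0.3 rad).
It also fails if it takes over 61 s, if anything falls off the work surface, if the arm or the gripper's body presses on something with over 40 N, if the wrist force passes 120 N, or if a joint passes its speed limit or range.

## Working session

There is one attempt and no reset: what is moved stays moved. The work goes in short steps, Python scripts to look and compute and a shell command to move; the robot and the scene stay as the last step left them, time stands still between calls to the robot, and variables do not carry over. Pictures are saved under pics/ and viewed, at most 10 in all, crops included, and the job is handed in when it is done.

```bash
ls; mkdir -p pics
python3 - <<'E'
from cell import arm
import cv2,numpy as np
for n in("top","side"):
    d=arm.get_image(n);cv2.imwrite(f"pics/{n}0.png",d["image"]);np.save(f"pics/{n}0.npy",d,allow_pickle=True)
    print(n,d["fx"],d["fy"],d["cx"],d["cy"],d["distortion"]);print(np.round(d["cam_to_world"],3))
s=arm.observe();print({k:np.round(v,3) for k,v in s.items()})
E
```

```text
cell.py
nudge.py
pics
top 393.18765281724836 393.18765281724836 316.1963512883319 199.20879070238934 [0.00493315 0.         0.         0.         0.        ]
[[-0.015 -0.997  0.08   0.508]
 [-1.     0.013 -0.024  0.032]
 [ 0.023 -0.08  -0.996  0.733]
 [ 0.     0.     0.     1.   ]]
side 482.51109440330674 482.51109440330674 315.2375373310271 196.34420190431945 [-0.01583155  0.          0.          0.          0.        ]
[[-0.677 -0.551  0.488  0.222]
 [-0.735  0.521 -0.433  0.337]
 [-0.016 -0.652 -0.758  0.589]
 [ 0.     0.     0.     1.   ]]
{'clock': np.float64(0.1), 'joints': array([ 1.201,  0.435,  0.025,  1.574, -0.012,  1.134, -0.075]), 'dq': array([ 0.001,  0.   , -0.001, -0.004,  0.   , -0.001,  0.   ]), 'joint_efforts': array([ 2.0000e-03, -6.6913e+01,  9.8800e-01, -3.1516e+01, -6.1000e-02,
        3.7000e-02,  0.0000e+00]), 'position': array([ 0.165, -0.602,  0.2  ]), 'ee_rot': array([-3.112e+00, -4.180e-01,  1.000e-03]), 'force': array([-0.154, -0.325,  1.08 ]), 'ft_torque': array([-0.02 , -0.019,  0.046]), 'gripper_force': np.float64(0.0), 'width': np.float64(1.002)}
```

View pics/top0.png

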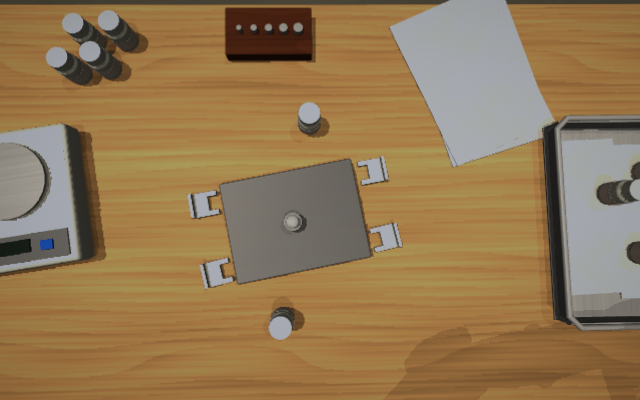

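View pics/side0.png

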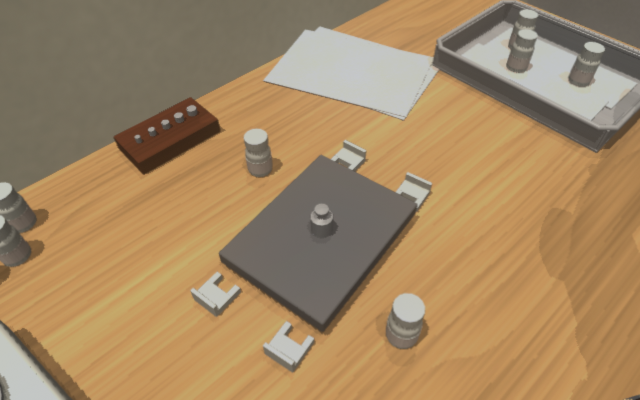

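The top view shows the slab with corners near (221,185), (350,159), (371,257) and (239,284), and the weight at (292,222). The shims are at (205,204), (217,272), (373,170) and (386,237), and the bottles at (309,115) and (281,325). The side view shows the same layout, with slab corners near (325,157), (416,207), (322,323) and (222,252).

```bash
cat > h.py <<'E'
import cv2,numpy as np
def load(n): return np.load(f"pics/{n}0.npy",allow_pickle=True).item()
def ray(d,p):
    K=np.array([[d["fx"],0,d["cx"]],[0,d["fy"],d["cy"]],[0,0,1]])
    u=cv2.undistortPoints(np.array([[p]],float),K,np.array(d["distortion"]))[0,0]
    T=np.array(d["cam_to_world"]);return T[:3,3],T[:3,:3]@np.r_[u,1]
def plane(d,p,z):
    o,v=ray(d,p);return o+v*(z-o[2])/v[2]
def tri(d1,p1,d2,p2):
    o,v=ray(d1,p1);q,w=ray(d2,p2)
    s=np.linalg.lstsq(np.c_[v,-w],q-o,rcond=None)[0]
    a=o+s[0]*v;b=q+s[1]*w;return (a+b)/2,np.linalg.norm(a-b)
def quad(c):
    h=cv2.convexHull(c)
    for e in np.arange(2,15,.5):
        a=cv2.approxPolyDP(h,e,True)
        if len(a)<=4:return a[:,0]
E
python3 - <<'E'
from h import *
for n,seed in(("top",[(260,240)]),("side",[(300,270)])):
    d=load(n);im=d["image"];hsv=cv2.cvtColor(im,cv2.COLOR_BGR2HSV)
    print(n,hsv[seed[0][1],seed[0][0]])
    m=((hsv[...,1]<60)&(hsv[...,2]<135)&(hsv[...,2]>(65 if n=="side" else 60))).astype(np.uint8)
    m=cv2.morphologyEx(m,cv2.MORPH_OPEN,np.ones((3,3)))
    _,l=cv2.connectedComponents(m);s=(l==l[seed[0][1],seed[0][0]]).astype(np.uint8)
    c=max(cv2.findContours(s,0,2)[0],key=cv2.contourArea);print("slab",cv2.contourArea(c),quad(c).tolist())
    w=((hsv[...,1]<70)&(hsv[...,2]>140)).astype(np.uint8)
    for c in cv2.findContours(w,0,2)[0]:
        a=cv2.contourArea(c);x,y=c[:,0].mean(0)
        if 80<a<2500 and 170<x<450 and 90<y<380: print("white",a,(int(x),int(y)),np.round(cv2.boxPoints(cv2.minAreaRect(c)),1).tolist())
a=cv2.imread("pics/top0.png")[140:300,180:410];b=cv2.imread("pics/side0.png")[140:380,180:450]
a=cv2.resize(a,None,fx=2.2,fy=2.2,interpolation=2);cv2.imwrite("pics/topc.png",cv2.resize(cv2.imread("pics/top0.png")[140:300,180:410],(800,556),interpolation=2))
cv2.imwrite("pics/sidec.png",cv2.resize(b,(675,600),interpolation=2))
E
```

```text
top [ 16  28 120]
slab 13343.5 [[349, 159], [369, 256], [238, 283], [220, 185]]
white 383.5 (279, 328) [[269.0, 317.0], [291.0, 317.0], [291.0, 339.0], [269.0, 339.0]]
white 345.0 (218, 272) [[205.0, 263.0], [226.89999389648438, 257.5], [232.8000030517578, 281.1000061035156], [210.89999389648438, 286.5]]
white 349.0 (382, 237) [[369.5, 228.10000610351562], [390.8999938964844, 222.8000030517578], [396.8999938964844, 246.5], [375.5, 251.89999389648438]]
white 328.5 (206, 203) [[193.3000030517578, 193.60000610351562], [214.8000030517578, 190.0], [218.8000030517578, 213.5], [197.1999969482422, 217.10000610351562]]
white 331.0 (370, 171) [[357.29998779296875, 161.3000030517578], [378.79998779296875, 157.0], [383.3999938964844, 179.89999389648438], [361.79998779296875, 184.1999969482422]]
white 333.5 (307, 111) [[298.0, 102.0], [319.0, 102.0], [319.0, 122.0], [298.0, 122.0]]
side [ 17  21 109]
slab 17535.5 [[323, 156], [416, 207], [318, 327], [220, 251]]
white 868.5 (288, 343) [[261.8999938964844, 345.6000061035156], [281.5, 316.29998779296875], [313.79998779296875, 337.79998779296875], [2
[... 304 characters left out ...]
38], [332.0, 216.0], [329.8999938964844, 226.60000610351562]]
white 102.0 (321, 208) [[313.3999938964844, 211.8000030517578], [316.79998779296875, 201.60000610351562], [329.1000061035156, 205.6999969482422], [325.70001220703125, 215.89999389648438]]
white 359.0 (412, 190) [[395.3999938964844, 191.60000610351562], [405.6000061035156, 175.39999389648438], [429.1000061035156, 190.3000030517578], [418.79998779296875, 206.5]]
white 296.5 (347, 157) [[330.6000061035156, 158.8000030517578], [337.79998779296875, 144.39999389648438], [363.3999938964844, 157.1999969482422], [356.20001220703125, 171.60000610351562]]
white 274.0 (255, 136) [[244.0, 129.0], [267.0, 129.0], [267.0, 144.0], [244.0, 144.0]]
```

View pics/topc.png

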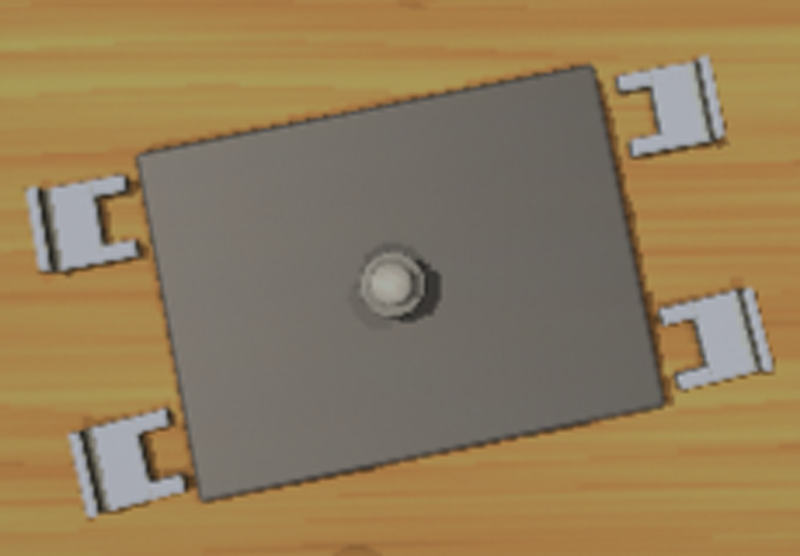

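View pics/sidec.png

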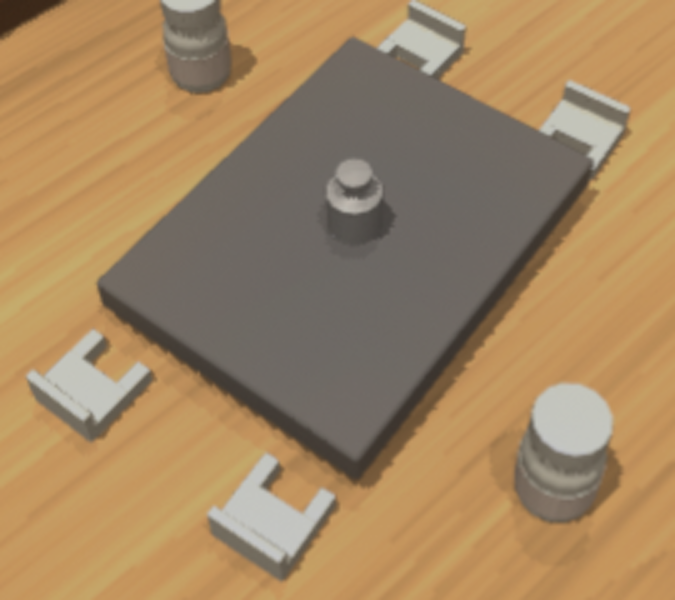

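The crops show all four shims clearly, legs toward the slab. In the top crop (scale 3.478) the lip edges run (70,434)-(90,516), (28,188)-(40,272), (752,290)-(773,370) and (708,58)-(724,140). The side crop (scale 2.5) shows the same lips.

```bash
cat > m.py <<'E'
from h import *
t,s=load("top"),load("side")
T=lambda p:np.array(p)/3.478+[180,140]-.36
S=lambda p:np.array(p)/2.5+[180,140]-.3
tc=[(203,500),(140,156),(665,403),(591,67)] # near left, far left, near right, far right
sc=[(357,457),(100,285),(592,165),(352,38)]
C=[]
for a,b in zip(tc,sc):
    p,e=tri(t,T(a),s,S(b));print("slab",np.round(p,4),round(e,4));C.append(plane(t,T(a),.039))
C=np.array(C);print(np.round(C,4)); n=np.linalg.norm
print("sides",n(C[1]-C[0]),n(C[3]-C[2]),n(C[2]-C[0]),n(C[3]-C[1]))
c=C.mean(0);ax=(C[1]-C[0]+C[3]-C[2]);ay=C[0]-C[2]+C[1]-C[3]
yaw=(np.arctan2(ax[1],ax[0])+np.arctan2(-ay[0],ay[1]))/2
X=np.array([np.cos(yaw),np.sin(yaw)]);Y=np.array([-X[1],X[0]])
print("c",c,"yaw",yaw)
corn=[c[:2]+i*.063*X+j*.093*Y for i,j in((-1,1),(1,1),(-1,-1),(1,-1))]
lips=[((70,434),(90,516)),((28,188),(40,272)),((752,290),(773,370)),((708,58),(724,140))]
sl=[((210,515),(283,563)),((29,376),(92,420)),((628,105),(568,83)),((465,37),(414,3))]
for k in range(4):
    print("shim",k+1,"corner",np.round(corn[k],4))
    P=np.array([plane(t,T(p),.026) for p in lips[k]])
    # try both pairings for side points
    for p in lips[k]:
        print("   tri",[ (np.round(q,4).tolist(),round(e,4)) for q,e in (tri(t,T(p),s,S(b)) for b in sl[k])])
    m=P.mean(0)[:2];r=P[1]-P[0];w=n(r);u=np.array([-r[1],r[0]])/w
    if u@(corn[k]-m)<0:u=-u
    o=m+.041*u;dd=corn[k]-o
    print("   lip mid",np.round(m,4),"width",round(w,4),"dir yaw",round(np.arctan2(u[1],u[0]),3),"origin",np.round(o,4),"to corner slab x,y",np.round([dd@X,dd@Y],4))
print("weight",plane(t,(293,221),.087))
for q in((280,327.5),(309,112)):print("bottle",np.round(plane(t,q,.075),3))
E
python3 m.py
```

```text
slab [0.4193 0.1534 0.0375] 0.0018
slab [0.5927 0.1861 0.0338] 0.001
slab [ 0.4631 -0.0806  0.0303] 0.0016
slab [ 0.6361 -0.0456  0.0372] 0.0016
[[ 0.4189  0.1525  0.039 ]
 [ 0.5917  0.1846  0.039 ]
 [ 0.4631 -0.0797  0.039 ]
 [ 0.6351 -0.046   0.039 ]]
sides 0.175832071387746 0.1753412049325541 0.23640532023611144 0.2346042857958034
c [0.52720525 0.05284657 0.039     ] yaw 0.18793608704771528
shim 1 corner [0.4479 0.1324]
   tri [([0.4515, 0.2228, 0.0239], np.float64(0.0005)), ([0.4345, 0.2178, -0.006], np.float64(0.0385))]
   tri [([0.4256, 0.2171, 0.0587], np.float64(0.0349)), ([0.4097, 0.2124, 0.0228], np.float64(0.0002))]
   lip mid [0.4309 0.2169] width 0.0426 dir yaw -1.323 origin [0.4409 0.1771] to corner slab x,y [-0.0015 -0.0452]
shim 2 corner [0.5717 0.156 ]
   tri [([0.5776, 0.2453, 0.0243], np.float64(0.0002)), ([0.5672, 0.2413, -0.0084], np.float64(0.0372))]
   tri [([0.5419, 0.2404, 0.0629], np.float64(0.0309)), ([0.5332, 0.237, 0.0265], np.float64(0.0025))]
   lip mid [0.5557 0.2414] width 0.0439 dir yaw -1.42 origin [0.5619 0.2009] to corner slab x,y [ 0.0013 -0.046 
[... 173 characters left out ...]
, np.float64(0.0028)), ([0.493, -0.1172, 0.0552], np.float64(0.0382))]
   lip mid [ 0.499  -0.1334] width 0.0425 dir yaw 1.799 origin [ 0.4897 -0.0935] to corner slab x,y [0.0012 0.0437]
shim 4 corner [ 0.6065 -0.0267]
   tri [([0.635, -0.1284, -0.014], np.float64(0.0364)), ([0.6426, -0.1094, 0.023], np.float64(0.001))]
   tri [([0.6006, -0.1178, 0.0146], np.float64(0.0027)), ([0.6064, -0.0965, 0.0568], np.float64(0.0361))]
   lip mid [ 0.6199 -0.1127] width 0.0441 dir yaw 1.734 origin [ 0.6132 -0.0723] to corner slab x,y [0.0019 0.046 ]
weight [0.5242988  0.05457447 0.087     ]
bottle [0.351 0.078 0.075]
bottle [0.71  0.026 0.075]
```
Good. slab c (0.527,0.053), yaw 0.188. ~2% scale underestimates (side 0.1755 vs 0.18: edge blurs). Fine.

Fits check out: sides 176x235 mm against 180x240, lips about 43 mm wide at about 25 mm high. The slab is at (0.527,0.053) with yaw 0.188. I'll turn the tool so its y axis follows the slab's x, and shut the fingers.

Create g.py:
```python
# usage: g.py x y z -> offset in tool axes, and yaw of tool y
import sys,numpy as np
from cell import arm
from scipy.spatial.transform import Rotation as R
s=arm.observe();r=R.from_rotvec(s["ee_rot"]);M=r.as_matrix()
print("t",round(float(s["clock"]),2),"tcp",np.round(s["position"],4),"F",np.round(s["force"],2),"w",round(float(s["width"]),3),"tool y yaw",round(np.arctan2(M[1,1],M[0,1]),3),"z",np.round(M[:,2],3))
if len(sys.argv)>3: print("move",np.round(M.T@(np.array(sys.argv[1:4],float)-s["position"]),4))
```

```bash
python3 nudge.py '[[0, 0, 0, -0.15, 0], [0, 0, 0, -0.15, 0], [0, 0, 0, -0.15, 0], [0, 0, 0, -0.15, 0], [0, 0, 0, -0.15, 0], [0, 0, 0, -0.15, 0], [0, 0, 0, -0.15, 0], [0, 0, 0, -0.15, 0], [0, 0, 0, -0.15, 0], [0, 0, 0, -0.14, 0]]'; python3 g.py 0.4827 -0.0503 0.10
```

```text
clock: 1.1
position: [0.1645, -0.6026, 0.1999]
ee_rot: [-1.998, -2.423, -0.001]
force: [-1.0, 0.2, -0.4]
width: 0.179
gripper_force: 0.0
t 1.1 tcp [ 0.1645 -0.6026  0.1999] F [-1.    0.18 -0.42] w 0.179 tool y yaw 0.192 z [-0.     0.001 -1.   ]
move [0.4814 0.4177 0.1002]
```

Careful with the scale: shifts go in shares of 50 mm. That gives: 0.03 m is 0.6, 0.026 m is 0.52.

```bash
python3 nudge.py '[[0.6, 0.52, 0, 0, 0], [0.6, 0.52, 0, 0, 0], [0.6, 0.52, 0, 0, 0], [0.6, 0.52, 0, 0, 0], [0.6, 0.52, 0, 0, 0], [0.6, 0.52, 0, 0, 0], [0.6, 0.52, 0, 0, 0], [0.6, 0.52, 0, 0, 0], [0.6, 0.52, 0, 0, 0], [0.6, 0.52, 0, 0, 0]]' >/dev/null; python3 nudge.py '[[0.6, 0.52, 0, 0, 0], [0.6, 0.52, 0, 0, 0], [0.6, 0.52, 0, 0, 0], [0.6, 0.52, 0, 0, 0], [0.6, 0.52, 0.4, 0, 0], [0.6, 0.52, 0.4, 0, 0], [0, 0, 0.6, 0, 0], [0, 0, 0.6, 0, 0], [0, 0, 0.4, 0, 0], [0, 0, 0, 0, 0]]'; python3 g.py 0.4827 -0.0503 0.045
```

```text
clock: 3.1
position: [0.4826, -0.0542, 0.0778]
ee_rot: [-2.002, -2.415, 0.005]
force: [0.9, -0.4, 0.5]
width: 0.004
gripper_force: 0.0
t 3.1 tcp [ 0.4826 -0.0542  0.0778] F [ 0.86 -0.42  0.45] w 0.004 tool y yaw 0.186 z [-0.005  0.001 -1.   ]
move [0.0038 0.001  0.0328]
```

```bash
python3 nudge.py '[[0.08, 0.02, 0.4, 0, 0], [0, 0, 0.26, 0, 0], [0, 0, 0, 0, 0], [0, 0, 0, 0, 0]]';  python3 g.py; python3 nudge.py '[[0, 0, 0.04, 0, 0], [0, 0, 0.04, 0, 0], [0, 0, 0, 0, 0]]'; python3 nudge.py '[[0, 0, 0.04, 0, 0], [0, 0, 0, 0, 0]]'; python3 nudge.py '[[0, 0, 0.03, 0, 0], [0, 0, 0, 0, 0]]'
```

```text
clock: 3.5
position: [0.4853, -0.0504, 0.0478]
ee_rot: [2.006, 2.418, -0.0]
force: [0.3, -1.3, 0.7]
width: 0.004
gripper_force: 0.0
t 3.5 tcp [ 0.4853 -0.0504  0.0478] F [ 0.34 -1.32  0.74] w 0.004 tool y yaw 0.186 z [ 0. -0. -1.]
clock: 3.8
position: [0.4852, -0.0504, 0.0435]
ee_rot: [2.006, 2.417, 0.0]
force: [0.3, -0.3, -0.6]
width: 0.006
gripper_force: 0.0
clock: 4.0
position: [0.485, -0.0502, 0.0412]
ee_rot: [-2.006, -2.418, 0.0]
force: [-0.4, -0.0, 0.5]
width: 0.006
gripper_force: 0.0
clock: 4.2
position: [0.485, -0.0502, 0.0397]
ee_rot: [-2.006, -2.418, 0.0]
force: [-0.4, 0.1, 0.4]
width: 0.009
gripper_force: 0.0
```

```bash
for i in 1 2 3; do python3 nudge.py '[[0, 0, 0.02, 0, 0], [0, 0, 0, 0, 0]]' | grep -E "posi|force: \["; done
```

```text
position: [0.485, -0.0502, 0.0387]
force: [0.4, -0.3, -0.3]
position: [0.4851, -0.0502, 0.0377]
force: [-0.4, -0.1, -0.1]
position: [0.485, -0.0502, 0.0367]
force: [0.7, 0.0, 0.1]
```

```bash
for i in 1 2 3; do python3 nudge.py '[[0, 0, 0.02, 0, 0], [0, 0, 0, 0, 0]]' | grep -E "posi|force: \["; done; python3 -c "
from cell import arm;import cv2
cv2.imwrite('pics/s1.png',cv2.resize(arm.get_image('side')['image'][100:340,200:500],(750,600)))"
```

```text
position: [0.485, -0.0502, 0.0357]
force: [0.2, 0.2, -0.1]
position: [0.485, -0.0502, 0.0347]
force: [0.6, 0.6, -0.7]
position: [0.485, -0.0502, 0.0337]
force: [-0.8, 0.1, -0.1]
```

View pics/s1.png

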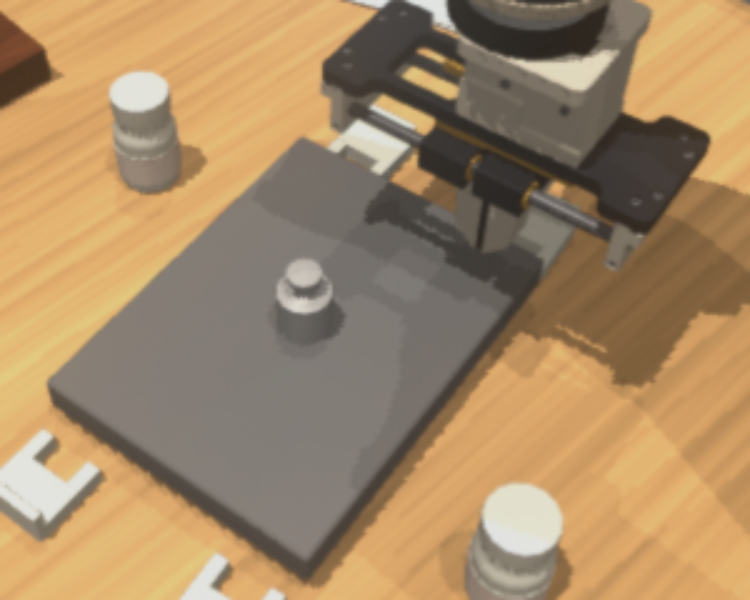

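The side crop shows the fingertip over the near right corner at about (482,252). The slab corner at (540,265) hasn't moved, and there's no force yet.

```bash
python3 - <<'E'
from h import *
s=load("side")
for p in((482,252),(482,245)):
  for z in(.034,.039,.05):print(p,z,np.round(plane(s,np.array(p)/2.5+[200,100]-.3,z),4))
T=np.array(s["cam_to_world"])
def proj(P):
    q=np.linalg.inv(T)@np.r_[P,1];return (s["fx"]*q[0]/q[2]+s["cx"]-200)*2.5,(s["fy"]*q[1]/q[2]+s["cy"]-100)*2.5
print(proj([.485,-.0502,.0337]),proj([.485,-.0502,.045]))
E
for i in 1 2 ; do python3 nudge.py '[[0, 0, 0.02, 0, 0], [0, 0, 0, 0, 0]]' | grep -E "posi|force: \["; done
```

```text
(482, 252) 0.034 [ 0.4933 -0.059   0.034 ]
(482, 252) 0.039 [ 0.4909 -0.0554  0.039 ]
(482, 252) 0.05 [ 0.4855 -0.0476  0.05  ]
(482, 245) 0.034 [ 0.497  -0.0632  0.034 ]
(482, 245) 0.039 [ 0.4945 -0.0596  0.039 ]
(482, 245) 0.05 [ 0.4891 -0.0516  0.05  ]
(np.float64(481.96393661809196), np.float64(267.13114961417824)) (np.float64(484.0095173773946), np.float64(254.89280881692713))
position: [0.485, -0.0502, 0.0327]
force: [0.5, -0.5, 0.3]
position: [0.485, -0.0502, 0.0317]
force: [0.4, -0.5, -0.5]
```

```bash
for i in 1 2 3 4; do python3 nudge.py '[[0, 0, 0.02, 0, 0], [0, 0, 0, 0, 0]]' | grep -E "posi|force: \["; done; python3 g.py
```

```text
position: [0.485, -0.0502, 0.0307]
force: [0.2, 0.1, 0.6]
position: [0.485, -0.0502, 0.0297]
force: [-0.2, 0.8, 0.4]
position: [0.4851, -0.0502, 0.0287]
force: [-0.7, -0.1, -0.4]
position: [0.485, -0.0502, 0.0277]
force: [0.1, 0.0, -0.0]
t 6.65 tcp [ 0.485  -0.0502  0.0277] F [ 0.08  0.04 -0.02] w 0.004 tool y yaw 0.186 z [-0. -0. -1.]
```

```bash
python3 -c "
from cell import arm;import cv2,numpy as np
a=cv2.resize(arm.get_image('side')['image'][150:240,330:440],(733,600),interpolation=2)
cv2.imwrite('pics/s2.png',np.clip(a*1.6,0,255))
t=arm.get_image('top')['image'];cv2.imwrite('pics/t2.png',cv2.resize(t[120:300,180:430],(800,576),interpolation=2))"
```

```text
[ WARN:0@1.564] global loadsave.cpp:1063 imwrite_ Unsupported depth image for selected encoder is fallbacked to CV_8U.
```

View pics/s2.png

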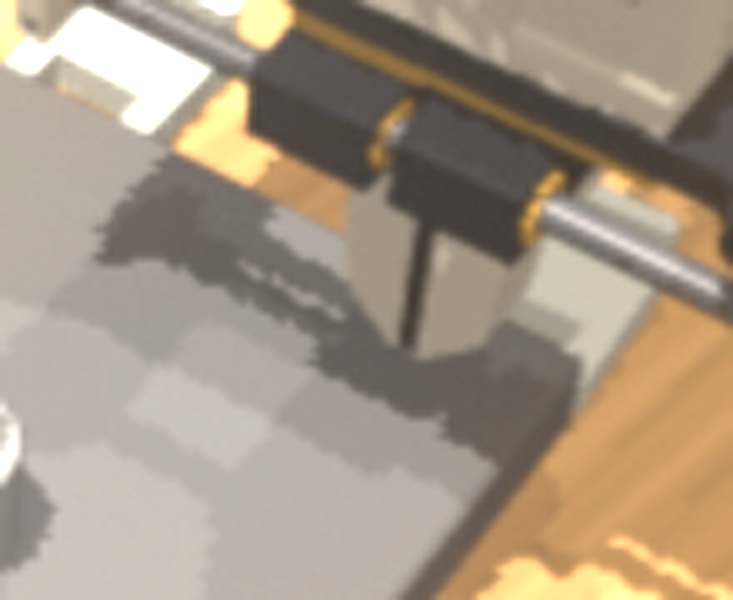

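The zoomed side crop shows the tapered fingertips ending at (410,355), which is image pixel (391.5,203). The slab corner at (575,385) hasn't visibly moved.

View pics/t2.png

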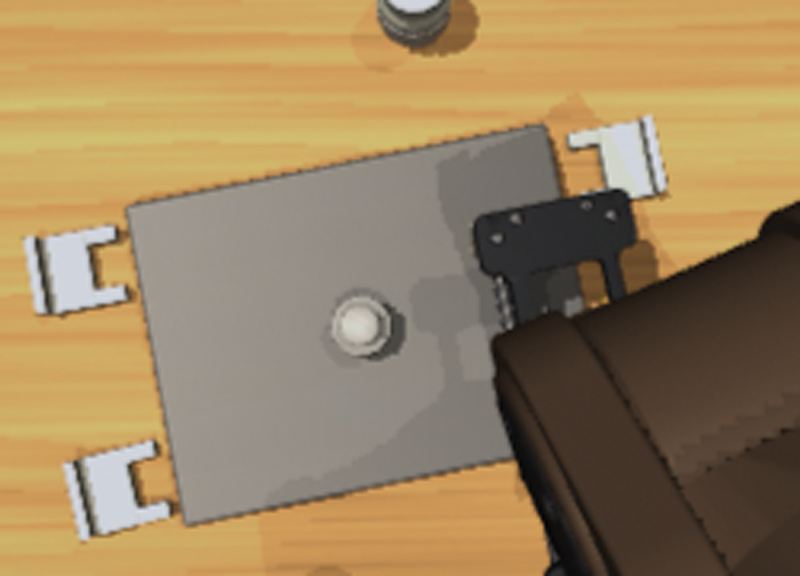

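```bash
for i in 1 2 3 ; do python3 nudge.py '[[0, 0, 0.02, 0, 0], [0, 0, 0, 0, 0]]' | grep -E "posi|force: \["; python3 -c "
from cell import arm;import numpy as np
print(np.round(arm.observe()['joint_efforts'],2))"; done
```

```text
position: [0.4851, -0.0502, 0.0267]
force: [-1.3, 0.2, -0.4]
[-3.000e-02 -5.665e+01 -7.090e+00 -2.017e+01 -2.000e-02 -2.000e-02
 -2.000e-02]
position: [0.485, -0.0502, 0.0257]
force: [0.3, -0.1, 0.0]
[-3.000e-02 -5.671e+01 -7.080e+00 -2.009e+01 -2.000e-02 -2.000e-02
 -2.000e-02]
position: [0.485, -0.0502, 0.0247]
force: [0.9, 0.8, -0.1]
[-3.000e-02 -5.676e+01 -7.080e+00 -2.002e+01 -2.000e-02 -2.000e-02
 -2.000e-02]
```

The top crop shows the hand over the near right corner, with the tips hidden and the weight at (362,325). The tips still look above the slab, so the position readings seem to be off in height. I'll keep going in small steps.

```bash
for i in 1 2 3 4 5; do python3 nudge.py '[[0, 0, 0.02, 0, 0], [0, 0, 0, 0, 0]]' | grep -E "posi|force: \["; done; python3 -c "
from cell import arm;import cv2,numpy as np
a=cv2.resize(arm.get_image('side')['image'][150:240,330:440],(733,600),interpolation=2)
cv2.imwrite('pics/s3.png',cv2.convertScaleAbs(a,alpha=1.6))"
```

```text
position: [0.485, -0.0501, 0.0237]
force: [0.0, -0.0, 0.3]
position: [0.4851, -0.0502, 0.0227]
force: [0.7, 0.5, -0.3]
position: [0.485, -0.0502, 0.0217]
force: [-0.2, 0.0, -0.4]
position: [0.485, -0.0502, 0.0207]
force: [-0.9, 0.1, -1.3]
position: [0.485, -0.0502, 0.0197]
force: [0.5, 0.9, -0.9]
```

View pics/s3.png

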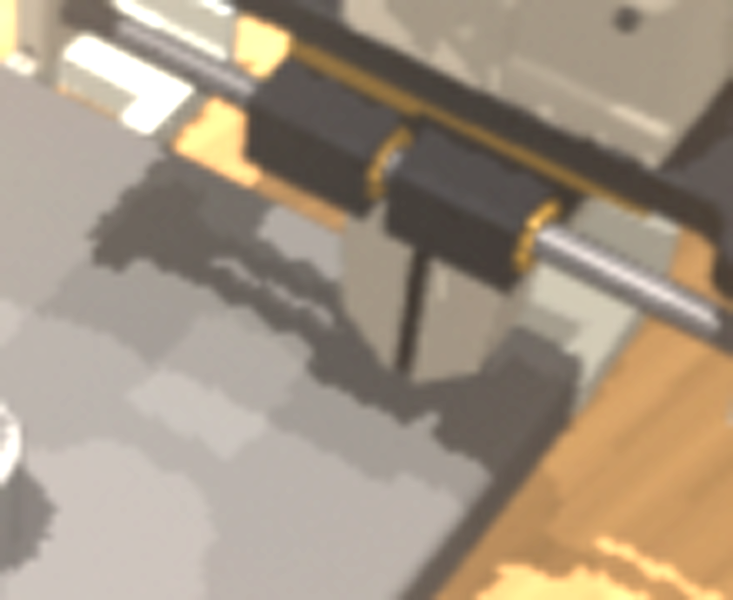

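The side crop shows the tips now at (405,380), image pixel (390.7,207), which puts them at about slab-top height. Contact should come soon.

```bash
for i in 1 2 3 4 5; do python3 nudge.py '[[0, 0, 0.02, 0, 0], [0, 0, 0, 0, 0]]' | grep -E "posi|force: \["; done
```

```text
position: [0.4851, -0.0501, 0.0187]
force: [0.0, 0.0, 0.1]
position: [0.485, -0.0502, 0.0177]
force: [-0.5, -0.1, 0.3]
position: [0.485, -0.0502, 0.0167]
force: [-0.2, -0.2, -0.1]
position: [0.485, -0.0501, 0.0157]
force: [0.5, -0.0, -0.0]
position: [0.485, -0.0502, 0.0147]
force: [-0.0, -0.8, -0.2]
```

Run:
```python
from cell import arm;import cv2,numpy as np
d=arm.get_image('side')['image'];np.save('pics/side_b.npy',d)
o=cv2.imread('pics/side0.png')
g=lambda a:cv2.cvtColor(a,cv2.COLOR_BGR2GRAY).astype(np.float32)
G,O=g(d),g(o)
for n,(x,y,w,h) in dict(weight=(305,200,34,40),leftcorner=(205,235,40,40),nearcorner=(300,300,45,40),nredge=(395,205,30,25),bottleb=(385,290,45,60)).items():
    print(n,cv2.phaseCorrelate(O[y:y+h,x:x+w].copy(),G[y:y+h,x:x+w].copy(),cv2.createHanningWindow((w,h),cv2.CV_32F)))
a=cv2.resize(d[150:240,330:440],(733,600),interpolation=2)
cv2.imwrite('pics/s4.png',np.hstack([cv2.resize(cv2.convertScaleAbs(d[180:230,360:430],alpha=1.6),(560,400),interpolation=2)]))
```

```text
weight ((0.0388623794170222, 0.010576371188228961), 0.9995702038208644)
leftcorner ((0.01314879610838915, 0.07928674802551683), 1.0194103074073793)
nearcorner ((0.48719824723869465, -0.0037563187928348896), 0.8908295355902778)
nredge ((-0.2543632978527075, 0.8692885885246735), 0.7516191342671712)
bottleb ((0.4519067440562097, 0.08203756962242892), 0.9380672857496474)
```

View pics/s4.png

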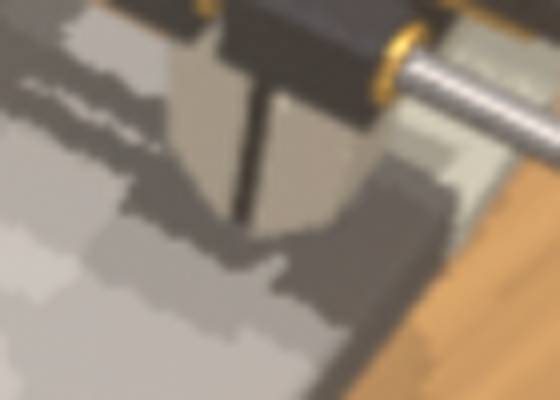

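The crop shows the tip at (245,235), image pixel (390.6,209.4). It's still descending, and the weight and slab haven't moved, so it's in free air. I'll continue down.

```bash
for i in 1 2 3 4 5 6; do python3 nudge.py '[[0, 0, 0.02, 0, 0], [0, 0, 0, 0, 0]]' | grep -E "posi|force: \[" | tr '\n' ' '; echo; done
```

```text
position: [0.485, -0.0502, 0.0137] force: [-0.3, 0.7, 0.3] 
position: [0.485, -0.0502, 0.0127] force: [0.7, -0.1, 0.3] 
position: [0.4851, -0.0502, 0.0122] force: [-2.5, -0.7, 8.0] 
position: [0.4852, -0.0502, 0.0119] force: [-5.6, -0.6, 19.7] 
position: [0.4853, -0.0503, 0.0117] force: [-9.0, -0.9, 32.5] 
position: [0.4853, -0.0503, 0.0114] force: [-13.6, -1.5, 46.4]
```

Firm contact at a reported z of 0.0125. I'll back off a little and check what touched and whether anything moved.

Converted, -0.003 m is -0.06, -0.001 m is -0.02.

```bash
python3 nudge.py '[[0, 0, -0.06, 0, 0], [0, 0, -0.02, 0, 0], [0, 0, 0, 0, 0]]'
python3 - <<'E'
from h import *
from cell import arm
di=arm.get_image('side');d=di['image'];o=cv2.imread('pics/side0.png')
g=lambda a:cv2.cvtColor(a,cv2.COLOR_BGR2GRAY).astype(np.float32)
G,O=g(d),g(o)
for n,(x,y,w,h) in dict(weight=(305,200,34,40),leftcorner=(205,235,40,40),bottlea=(240,125,36,55)).items():
    print(n,np.round(cv2.phaseCorrelate(O[y:y+h,x:x+w].copy(),G[y:y+h,x:x+w].copy(),cv2.createHanningWindow((w,h),cv2.CV_32F))[0],2))
for p in((390.6,209.2),(390.6,210.5),(391,212)):
  print([np.round(plane(di,p,z),4).tolist() for z in(.012,.039)])
dt=arm.get_image('top')
cv2.imwrite('pics/l1.png',np.hstack([cv2.resize(cv2.convertScaleAbs(d[140:260,320:460],alpha=1.5),(400,343),interpolation=2),cv2.resize(cv2.convertScaleAbs(dt['image'][150:290,300:440],alpha=1.5),(400,343),interpolation=2)]))
E
```

```text
clock: 10.95
position: [0.4852, -0.0502, 0.0128]
ee_rot: [2.006, 2.418, 0.0]
force: [0.8, 0.4, -0.5]
width: 0.004
gripper_force: 0.0
weight [-0.   -0.01]
leftcorner [0.02 0.03]
bottlea [-0.03  0.01]
[[0.4944, -0.0594, 0.012], [0.4817, -0.0409, 0.039]]
[[0.4927, -0.0575, 0.012], [0.4801, -0.039, 0.039]]
[[0.4903, -0.0557, 0.012], [0.4778, -0.0373, 0.039]]
```

View pics/l1.png

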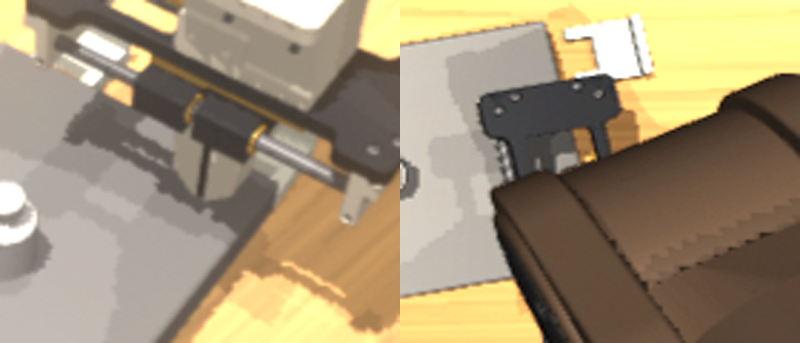

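All 10 pictures are used, so from here I'll measure only. Corner 3 is firm: 46 N produced no slab motion. The reading at contact is 0.0125 for a true slab top of 0.039, so reported z is about 26.5 mm low. The xy agrees with the view. Next is corner 1, passing well above the weight.

```bash
python3 nudge.py '[[0, 0, -0.4, 0, 0], [0, 0, -0.6, 0, 0], [0, 0, -0.6, 0, 0], [0, 0, 0, 0, 0]]' >/dev/null; python3 g.py 0.4479 0.1324 0.022
```

```text
t 11.45 tcp [ 0.4874 -0.0499  0.0958] F [ 1.42 -0.7  -0.41] w 0.003 tool y yaw 0.186 z [ 0.005 -0.    -1.   ]
move [ 0.1866 -0.0056  0.0735]
```

```bash
python3 nudge.py '[[0.62, -0.02, 0, 0, 0], [0.62, -0.02, 0, 0, 0], [0.62, -0.02, 0, 0, 0], [0.62, -0.02, 0, 0, 0], [0.62, -0.02, 0, 0, 0], [0.62, -0.02, 0.2, 0, 0], [0, 0, 0.6, 0, 0], [0, 0, 0.6, 0, 0], [0, 0, 0, 0, 0], [0, 0, 0, 0, 0]]' >/dev/null; python3 g.py 0.4479 0.1324 0.013
```

```text
t 12.45 tcp [0.4441 0.1315 0.0225] F [1.07 0.22 0.97] w 0.003 tool y yaw 0.186 z [-0.002 -0.    -1.   ]
move [0.0002 0.0039 0.0095]
```

Converted, 0.004 m is 0.08, 0.003 m is 0.06.

```bash
python3 nudge.py '[[0, 0.08, 0.08, 0, 0], [0, 0, 0.06, 0, 0], [0, 0, 0, 0, 0]]' | grep -E "posi|force: \["; for i in 1 2 3 4 ; do python3 nudge.py '[[0, 0, 0.02, 0, 0], [0, 0, 0, 0, 0]]' | grep -E "posi|force: \[" | tr '\n' ' '; echo; done
```

```text
position: [0.4493, 0.1321, 0.0162]
force: [-0.1, -1.1, 0.1]
position: [0.4489, 0.1322, 0.015] force: [0.4, 1.0, -0.2] 
position: [0.4487, 0.1322, 0.0138] force: [-0.3, 0.0, 0.3] 
position: [0.4487, 0.1322, 0.0127] force: [-1.0, -0.2, 0.3] 
position: [0.4487, 0.1323, 0.0118] force: [-0.0, -0.6, 3.2]
```

```bash
for i in 1 2 ; do python3 nudge.py '[[0, 0, 0.02, 0, 0], [0, 0, 0, 0, 0]]' | grep -E "posi|force: \[" | tr '\n' ' '; echo; done
```

```text
position: [0.4486, 0.1324, 0.0108] force: [-2.5, 0.3, 3.3] 
position: [0.4483, 0.1325, 0.0097] force: [-2.5, 1.1, 4.0]
```

Corner 1 gives, with force at 3–4 N while it sinks. I'll press it down to about 4.5 mm and hold.

Careful with the scale: shifts go in shares of 50 mm. That gives: 0.001 m is 0.02.

```bash
for i in 1 2; do python3 nudge.py '[[0, 0, 0.02, 0, 0], [0, 0, 0, 0, 0]]' | grep -E "posi|force: \[" | tr '\n' ' '; echo; done
python3 - <<'E'
from h import *
from cell import arm
G,O=[cv2.cvtColor(a,cv2.COLOR_BGR2GRAY).astype(np.float32) for a in(arm.get_image('side')['image'],cv2.imread('pics/side0.png'))]
for n,(x,y,w,h) in dict(weight=(305,200,34,40),bottlea=(240,125,36,55),bottleb=(385,290,45,60)).items():
    print(n,np.round(cv2.phaseCorrelate(O[y:y+h,x:x+w].copy(),G[y:y+h,x:x+w].copy(),cv2.createHanningWindow((w,h),cv2.CV_32F))[0],2))
E
python3 nudge.py '[[0, 0, 0, 0, 0], [0, 0, 0, 0, 0]]'| grep -E "posi|force: \["
```

```text
position: [0.4484, 0.1325, 0.0088] force: [-3.2, 2.0, 5.5] 
position: [0.4485, 0.1325, 0.0078] force: [-3.1, 0.9, 5.3] 
weight [ 0.39 10.23]
bottlea [0.07 0.09]
bottleb [ 0.39 -0.02]
position: [0.4485, 0.1325, 0.0079]
force: [-2.7, 0.7, 6.2]
```

Converted, -0.03 m is -0.6, -0.02 m is -0.4.

```bash
python3 nudge.py '[[0, 0, -0.08, 0, 0], [0, 0, -0.08, 0, 0], [0, 0, -0.4, 0, 0], [0, 0, -0.6, 0, 0], [0, 0, 0, 0, 0]]' >/dev/null; python3 g.py 0.4258 0.2459 -0.014
```

```text
t 15.1 tcp [0.4509 0.1331 0.0688] F [ 0.58  0.74 -0.34] w 0.007 tool y yaw 0.186 z [ 0.005  0.001 -1.   ]
move [ 0.1155 -0.0042  0.0828]
```

Converted, 0.03 m is 0.6, 0.025 m is 0.5.

```bash
python3 nudge.py '[[0.6, -0.02, 0, 0, 0], [0.6, -0.02, 0, 0, 0], [0.6, -0.02, 0, 0, 0], [0.5, -0.02, 0, 0, 0], [0, 0, 0.4, 0, 0], [0, 0, 0.4, 0, 0], [0, 0, 0.3, 0, 0], [0, 0, 0, 0, 0]]' >/dev/null; python3 g.py 0.4258 0.2459 -0.014
python3 - <<'E'
from h import *
from cell import arm
d=arm.get_image("top");hsv=cv2.cvtColor(d["image"],cv2.COLOR_BGR2HSV)
w=((hsv[...,1]<70)&(hsv[...,2]>140)).astype(np.uint8)
for c in cv2.findContours(w,0,2)[0]:
    a=cv2.contourArea(c);x,y=c[:,0].mean(0)
    if 80<a<2500 and 170<x<450 and 90<y<380: print("white",a,(int(x),int(y)))
E
```

```text
t 15.9 tcp [0.4223 0.2434 0.0089] F [-0.31 -0.51 -0.18] w 0.001 tool y yaw 0.186 z [-0.003 -0.002 -1.   ]
move [0.0018 0.0039 0.0229]
white 326.0 (279, 329)
white 217.5 (218, 270)
white 374.5 (382, 236)
white 126.5 (291, 219)
white 343.5 (206, 202)
white 808.0 (247, 190)
white 346.5 (369, 172)
white 343.0 (309, 111)
```

Converted, 0.005 m is 0.1, 0.004 m is 0.08.

```bash
python3 nudge.py '[[0.04, 0.08, 0.1, 0, 0], [0, 0, 0.1, 0, 0], [0, 0, 0.08, 0, 0], [0, 0, 0, 0, 0]]' | grep -E "posi|force: \["; python3 nudge.py '[[0, 0, 0.08, 0, 0], [0, 0, 0.06, 0, 0], [0, 0, 0.04, 0, 0], [0, 0, 0, 0, 0]]' | grep -E "posi|force: \["; python3 g.py 0.4380 0.1819 -0.014
```

```text
position: [0.427, 0.247, -0.0035]
force: [0.7, 0.4, -0.5]
position: [0.4269, 0.2471, -0.0125]
force: [-0.0, -0.1, -1.0]
t 16.75 tcp [ 0.4269  0.2471 -0.0125] F [-0.04 -0.13 -1.  ] w 0.005 tool y yaw 0.186 z [-0. -0. -1.]
move [-0.0661 -0.0012  0.0015]
```

```bash
F='posi|force: \['; python3 nudge.py '[[-0.12, 0, 0.02, 0, 0], [-0.12, 0, 0, 0, 0], [-0.12, -0.02, 0, 0, 0], [-0.1, 0, 0, 0, 0], [-0.1, 0, 0, 0, 0], [-0.1, 0, 0, 0, 0], [0, 0, 0, 0, 0]]' | grep -E "$F"; python3 nudge.py '[[-0.1, 0, 0, 0, 0], [-0.1, 0, 0, 0, 0], [-0.1, 0, 0, 0, 0], [0, 0, 0, 0, 0]]' | grep -E "$F";  python3 nudge.py '[[-0.1, 0, 0, 0, 0], [-0.08, 0, 0, 0, 0], [0, 0, 0, 0, 0]]' | grep -E "$F"; python3 g.py 0.4380 0.1819 -0.014
```

```text
position: [0.4325, 0.2136, -0.0132]
force: [0.0, -0.0, 0.7]
position: [0.4351, 0.1988, -0.0133]
force: [-0.4, 0.5, 0.0]
position: [0.4368, 0.1902, -0.0133]
force: [0.4, 0.6, 0.4]
t 18.15 tcp [ 0.4368  0.1902 -0.0133] F [0.42 0.64 0.38] w 0.006 tool y yaw 0.185 z [-0.    -0.001 -1.   ]
move [-0.0084 -0.0003  0.0007]
```

```bash
F='posi|force: \['; for i in 1 2; do python3 nudge.py '[[-0.06, 0, 0, 0, 0], [0, 0, 0, 0, 0]]' | grep -E "$F"|tr '\n' ' ';echo; done;  for i in 1 2 3; do python3 nudge.py '[[-0.02, 0, 0, 0, 0], [0, 0, 0, 0, 0]]' | grep -E "$F"|tr '\n' ' ';echo; done
```

```text
position: [0.4373, 0.1877, -0.0132] force: [-0.7, 1.0, -0.1] 
position: [0.4379, 0.1854, -0.0131] force: [0.4, 0.9, 0.3] 
position: [0.4379, 0.1852, -0.013] force: [-1.7, 4.5, 1.3] 
position: [0.438, 0.1851, -0.0129] force: [-3.2, 6.8, 2.3] 
position: [0.4381, 0.185, -0.0128] force: [-4.5, 10.2, 1.6]
```

Hard stop, with force rising to 10 N at about 62 mm of travel. Next I'll back off outward, raise, and measure the lip position.

```bash
python3 nudge.py '[[0.2, 0, 0, 0, 0], [0.4, 0, 0, 0, 0], [0, 0, -0.6, 0, 0], [0, 0, -0.8, 0, 0], [0, 0, -0.8, 0, 0], [0.8, 0, 0, 0, 0], [0.8, 0, 0, 0, 0], [0.8, 0, 0, 0, 0], [0, 0, 0, 0, 0]]' | grep posi
cat > lip.py <<'E'
from h import *
from cell import arm
X=np.array([np.cos(.188),np.sin(.188)]);Y=np.array([-X[1],X[0]]);c=np.array([.5272,.0528])
for n in("top","side"):
    d=arm.get_image(n);hsv=cv2.cvtColor(d["image"],cv2.COLOR_BGR2HSV);cv2.imwrite(f"pics/{n}_l.png",d["image"])
    w=((hsv[...,1]<70)&(hsv[...,2]>140)).astype(np.uint8)
    for k in cv2.findContours(w,0,2)[0]:
        a=cv2.contourArea(k);m=k[:,0].mean(0)
        p=plane(d,m,.02)[:2]-c
        if 40<a<2500 and abs(p@X)<.12 and .1<abs(p@Y)<.22:
            q=np.array([plane(d,z,.026)[:2]-c for z in cv2.boxPoints(cv2.minAreaRect(k))])
            print(n,a,np.round(m),"slab frame box x",np.round(np.sort(q@X),3),"y",np.round(np.sort(q@Y),3))
E
python3 lip.py; python3 g.py
```

```text
position: [0.4085, 0.3355, 0.0975]
top 51.5 [229. 270.] slab frame box x [-0.084 -0.084 -0.045 -0.044] y [0.129 0.129 0.135 0.135]
top 47.5 [398. 234.] slab frame box x [-0.084 -0.083 -0.041 -0.04 ] y [-0.179 -0.177 -0.173 -0.172]
top 354.0 [383. 237.] slab frame box x [-0.084 -0.083 -0.041 -0.039] y [-0.17  -0.169 -0.13  -0.128]
top 57.0 [190. 205.] slab frame box x [0.042 0.042 0.084 0.085] y [0.175 0.176 0.181 0.182]
top 326.5 [206. 203.] slab frame box x [0.04  0.04  0.083 0.083] y [0.131 0.131 0.169 0.17 ]
top 341.0 [370. 172.] slab frame box x [0.039 0.039 0.083 0.083] y [-0.172 -0.171 -0.132 -0.131]
top 43.0 [384. 167.] slab frame box x [0.04  0.04  0.084 0.084] y [-0.181 -0.18  -0.176 -0.175]
side 286.0 [304. 324.] slab frame box x [-0.091 -0.089 -0.043 -0.041] y [0.124 0.125 0.137 0.139]
side 720.0 [210. 292.] slab frame box x [0.035 0.037 0.086 0.087] y [0.132 0.14  0.182 0.188]
t 20.15 tcp [0.41   0.33   0.0965] F [ 0.24 -0.48 -0.17] w 0.003 tool y yaw 0.188 z [-0.001 -0.001 -1.   ]
```

The lip is at slab y 0.135 (ideal 0.134) and x −0.064 (ideal −0.063), so the shim is home. The other shims haven't moved. Now I'll press corner 1 again.

Converted, -0.03 m is -0.6, -0.02 m is -0.4.

```bash
python3 nudge.py '[[-0.6, 0, 0, 0, 0], [-0.6, 0, 0, 0, 0], [-0.6, 0, 0, 0, 0], [-0.6, 0, 0, 0, 0], [-0.6, 0, 0, 0, 0], [-0.6, 0, 0, 0, 0], [-0.4, 0, 0, 0, 0], [0, 0, 0, 0, 0], [0, 0, 0, 0, 0]]' >/dev/null; python3 g.py 0.4479 0.1324 0.017
```

```text
t 21.05 tcp [0.4475 0.1317 0.0967] F [0.38 1.2  0.55] w 0.009 tool y yaw 0.183 z [-0.    -0.001 -1.   ]
move [0.0007 0.0006 0.0797]
```

```bash
F='posi|force: \['; python3 nudge.py '[[0, 0, 0.5, 0, 0], [0, 0, 0.5, 0, 0], [0, 0, 0.4, 0, 0], [0, 0, 0.2, 0, 0], [0, 0, 0, 0, 0], [0, 0, 0, 0, 0]]' | grep -E "$F"; for i in 1 2 3 4 5; do python3 nudge.py '[[0, 0, 0.02, 0, 0], [0, 0, 0, 0, 0]]' | grep -E "$F"|tr '\n' ' ';echo; done
```

```text
position: [0.4477, 0.1337, 0.0173]
force: [0.1, 0.5, -0.3]
position: [0.4481, 0.1333, 0.0165] force: [0.2, -0.0, -0.5] 
position: [0.4478, 0.133, 0.015] force: [-0.8, -0.6, -0.3] 
position: [0.4475, 0.133, 0.0137] force: [0.2, 0.0, -0.6] 
position: [0.4475, 0.133, 0.0127] force: [-0.7, -0.5, -0.7] 
position: [0.4475, 0.1331, 0.0118] force: [-0.6, 0.2, 3.6]
```

```bash
F='posi|force: \['; for i in 1 2; do python3 nudge.py '[[0, 0, 0.02, 0, 0], [0, 0, 0, 0, 0]]' | grep -E "$F"|tr '\n' ' ';echo; done; python3 nudge.py '[[0, 0, 0.01, 0, 0], [0, 0, 0, 0, 0], [0, 0, 0, 0, 0]]' | grep -E "$F"|tr '\n' ' '
```

```text
position: [0.4476, 0.1332, 0.0115] force: [-3.8, -1.2, 15.3] 
position: [0.4477, 0.1331, 0.0113] force: [-7.7, -3.0, 29.7] 
position: [0.4476, 0.1331, 0.0112] force: [-9.1, -4.3, 38.6]
```

It bears firmly, holding 38 N with about 1 mm of sink. I'll retract, check and hand in.

```bash
python3 nudge.py '[[0, 0, 0, 0, 0], [0, 0, -0.06, 0, 0], [0, 0, -0.2, 0, 0], [0, 0, -0.6, 0, 0], [0, 0, -0.8, 0, 0], [0, 0, -0.6, 0, 0], [0.8, 0, 0, 0, 0], [0.8, 0, 0, 0, 0], [0.8, 0, 0, 0, 0], [0, 0, 0, 0, 0]]'|grep posi; python3 nudge.py '[[0.8, 0, 0, 0, 0], [0.8, 0, 0, 0, 0], [0, 0, 0, 0, 0], [0, 0, 0, 0, 0], [0, 0, 0, 0, 0]]'|grep posi; python3 lip.py
python3 - <<'E'
from h import *
G,O=[cv2.imread(f,0).astype(np.float32) for f in('pics/side_l.png','pics/side0.png')]
for n,(x,y,w,h) in dict(weight=(305,200,34,40),leftcorner=(205,235,40,40),bottlea=(240,125,36,55),bottleb=(385,290,45,60),nr=(395,170,45,45)).items():
    print(n,np.round(cv2.phaseCorrelate(O[y:y+h,x:x+w].copy(),G[y:y+h,x:x+w].copy(),cv2.createHanningWindow((w,h),cv2.CV_32F))[0],2))
E
```

```text
position: [0.4236, 0.2573, 0.1235]
position: [0.4109, 0.3283, 0.1222]
top 41.0 [228. 268.] slab frame box x [-0.078 -0.077 -0.045 -0.044] y [0.129 0.129 0.135 0.135]
top 47.5 [398. 234.] slab frame box x [-0.084 -0.083 -0.041 -0.04 ] y [-0.179 -0.177 -0.173 -0.172]
top 354.0 [383. 237.] slab frame box x [-0.084 -0.083 -0.041 -0.039] y [-0.17  -0.169 -0.13  -0.128]
top 56.0 [190. 205.] slab frame box x [0.042 0.042 0.084 0.085] y [0.175 0.176 0.181 0.182]
top 323.5 [206. 203.] slab frame box x [0.04  0.04  0.083 0.083] y [0.131 0.131 0.169 0.17 ]
top 340.0 [370. 172.] slab frame box x [0.039 0.039 0.082 0.082] y [-0.172 -0.171 -0.132 -0.131]
top 43.0 [384. 167.] slab frame box x [0.04  0.04  0.084 0.084] y [-0.181 -0.18  -0.176 -0.175]
side 264.0 [304. 324.] slab frame box x [-0.09  -0.088 -0.043 -0.041] y [0.122 0.126 0.136 0.139]
side 656.0 [397. 188.] slab frame box x [-0.09  -0.088  0.025  0.034] y [-0.203 -0.175 -0.125 -0.104]
side 656.5 [335. 159.] slab frame box x [0.025 0.06  0.079 0.112] y [-0.203 -0.167 -0.053 -0.027]
weight [-0.14  0.08]
leftcorner [ 0.02 -0.03]
bottlea [-0.02  0.1 ]
bottleb [ 0.7  -0.06]
nr [0.59 0.53]
```

```bash
python3 -c "
from cell import arm
print(arm.sign_off())"
```

```text
the job is handed in; nothing more can be done
None
```

The job is handed in, with no verdict shown: corner 1 (near left) was the one that rocked, its shim is home and the corner now holds firm at about 38 N; the other shims, slab, weight and bottles look unmoved, and the one unchecked point is an earlier 46 N test press on corner 3, which I took to be the fingertips on the slab.

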